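Clamp the column with the click lever

ROBOT

A 6-joint arm with a two-finger parallel gripper is mounted at the origin on the work surface. World frame = base frame: x ahead of the robot, y to its left, z up, the work surface at z = 0. Lengths are in mm, angles in rad, forces in N, time in s.
With the tool pointing down it reaches from about 350 to 975 mm from the base axis. Payload 7.1 kg.
Tool frame: the origin (TCP) lies midway between the tips of the shut fingers; the grasp point (between the pads) lies 19 mm behind it (ctrl.grip_point_offset is the distance from the TCP to the grasp point, in mm); z points along the fingers, y is the line along which they close (so a half turn about z gives the same grasp; the last joint's range is limited). The gripper opens to 88 mm and grips with 3 to 60 N. Pads are 20 mm wide; open, the fingers measure 115 mm over their backs; the gripper's body (75 mm by 178 mm) begins 61 mm behind the grasp point.
Start: joints at [1.287, 0.423, 1.63, -0, 1.089, -0.019], TCP at [163.541, 603.207, 222.675] pointing down, gripper open.
Joint ranges: [-3, 3], [-0.9, 2.11], [0.09, 2.58], [-1.31, 4.45], [0.11, 2.69], [-2.54, 2.54]. Speed limits (rad/s): [2.39, 2.39, 3.01, 3.14, 3.14, 3.14].

INTERFACE

Orientations are given as a rotation vector (axis times angle).
In Python, from workcell import get_obs, optics, close_job, spotter, ctrl gives the robot as it stands. The module is installed in compiled form; this text tells all that it offers.
- The arm moves only by the tool move_arm, never from a script. Its argument "rows" is a list of rows, each a list of 5 numbers: the shift along the tool's x, y, z in cm, then the turn about the tool's z in degrees, then the opening in per cent of the stroke, from 0 (shut) to 100 (fully open). A call has 1 to 10 rows; each row shifts and turns the commanded pose from where the row before left it, along the tool's axes as they then stand; what a row does not reach is not made up. A row lasts 1/8 s, in which the tool goes at most 62.5 mm and 10.7 degrees, less where a joint would pass 70% of its speed; a pose out of reach is approached as far as the arm can. A call with a gripper value outside its range is refused whole. The fingers move at their own pace and stop on an object; the grip force is fixed at half the most. Time passes only in rows, so rows that do not move let the fingers close. It gives the time, the measured TCP pose, the force, the opening and the grip force at its end, in the units of the state.
- get_obs(): the state, without advancing time (a new reading comes with each control period).
- optics.get_image(name): name is "side" or "top" or "wrist"; returns the picture (384x512x3 uint8, blue, green, red); there is no depth.
- optics.calibration(name): a dict with "camera_matrix" (3x3 intrinsics, pixels), "xyz" and "orientation" of the camera in the world. Camera axes: x right, y down, z forward; pixel columns grow to the right and rows downward; lengths in mm; the calibration is good to about 2 mm. A picture is of the moment at which its call begins: read the wrist's pose just before it. calibration takes no time and is no camera call; for the wrist camera it gives the pose at the moment of the call.
- close_job(): hands the job in; it is judged then, once.
Trained networks look in the newest picture that a camera, given by its name, has taken for a name from the list of things; names that differ only in an ending like _2 or _b are one class to them, and where a whole thing is asked for, a point or a joint stands for the part that bears it (a point fixed in the world has none). Each returns a list of dicts, best first, with "conf" (0 to 1); they miss things now and then, are a little off and sometimes report something else, mostly with a low value. They report only what shows in the picture. A call takes as long as a camera call. They do not tell look-alikes from the thing itself.
- spotter.find_in(camera, label): "point" ([column, row] in pixels, amid what is visible of it).
- spotter.regions_of(camera, label): "region" (384x512 bool, what is visible of it) and "point" ([column, row] in pixels, amid what is visible of it).
The state is a dict: "t": time; "qpos": joint angles; "qvel": joint speeds; "joint_torque": joint torques, N m; "ee_pos": TCP position; "orientation": TCP orientation; "ft_force": force on the tool from outside, world axes, zero at the start; "moment": the same for the moment, N m; "width": finger opening in mm; "grasp_force": force on a finger pad.
Only numpy, scipy, OpenCV 4.12 (cv2) and the standard library are available. Lean on these libraries where they do the work, as an engineer would, in place of code of your own. Each camera call takes 0.05 s, during which the arm holds its last target. There are 200 camera calls.

TASK

Take the column with the orange end caps out of the crate and lay it level across the two black saddles of the clamp, centred between its jaws, then let go of it. Then tighten the clamp by pushing its blue lever clockwise (seen from above) until the lever clicks over, and stop at that first click: pushing on after it crushes the column. Leave the blue and green columns in the crate, and do not disturb the other things on the bench.

Things in the scene. Friction and masses are not known exactly. Their poses are not given: they have to be found in the camera images.
- orange_column: The column to clamp: 150 mm long along its own x, with a square orange cap 40 x 32 x 32 mm at each end and a white round tube of 26 mm diameter (70 mm long, axis 16 mm above the underside) between them; 0.2 kg. Origin: centre of the underside, z up. It lies on the floor of the crate. Grasp the white tube across (along the column's y).
- blue_column: Same column with blue caps, stays in the crate. Origin: centre of the underside, x along it.
- green_column: Same column with green caps, stays in the crate. Origin: centre of the underside, x along it.
- crate: Grey open crate 250 (x) x 290 (y) x 45 mm high, walls and floor 4 mm, fixed. Holds three columns side by side about 75 mm apart, roughly along its x, and two small vials (45 mm high, 24 mm diameter) near its +x end. Origin: centre of the underside.
- clamp: Clamp, fixed to the bench: grey base plate 190 (x) x 210 (y) x 12 mm. Origin on the bench, midway in x, 60 mm from the plate's +y edge; x along the column's place, y towards the fixed jaw. Two black saddles 16 mm wide at x = +-45 mm, tops 45 mm above the bench, from y = -50 to +28 mm. Fixed jaw: two posts 18 mm wide at x = +-64 mm, faces at y = +28 mm, tops 71 mm above the bench.
- bed (a point): Point where the middle of the column's underside goes: on the level of the saddle tops (45 mm above the bench), midway between the fully open jaws. Axes as the clamp's. The column may lie up to 20 mm off it along x; when tightened the column is pushed about 12 mm towards +y, against the fixed jaw.
- jaw: Sliding jaw: two dark posts like the fixed ones, faces at the clamp's y = -28 mm when fully open; moves along +y, 18 mm per rad of hub. Origin: that of the clamp when fully open. Between the saddles (clamp's x within +-37 mm) nothing stands higher than 12 mm from y = -52 mm to +60 mm, so fingers fit there.
- pivot (a point): Point on the vertical axis of lever and hub, 84 mm above the bench (mid-height of the lever), at the clamp's x = 0, y = -110 mm. Lever: a straight level bar with a blue sleeve 18 mm wide and 24 mm high (72 to 96 mm above the bench) from 80 to 155 mm from the pivot.
- lever_end (a point): Middle of the lever's outer end, 155 mm from the pivot, at its mid-height. The lever starts pointing roughly to the clamp's -y and tightens clockwise seen from above: its end swings towards the robot (clamp's -x), then round to the left. Push on its far (+x) side, about 120 mm from the pivot; nothing under it there but the base plate.
- hub (a joint): Rotation of the steel hub under the lever, rad, 0 = jaw fully open, growing as it tightens (clockwise from above). It starts at 0 to 0.4 and meets resistance at about 1.33 with the column in place. It turns with 0.6 N m of friction (about 5 N on the lever at 120 mm) and stays where it is left.
- lever (a joint): Turn of the lever relative to the hub (click clutch), rad: 0 = set, 0.28 = clicked. It stays at 0 and turns the hub until 1.0 N m (8.3 N at 120 mm); then it gives way, past 0.12 it snaps ahead by itself to 0.28, away from the pusher, and stays. Pushed on, it drives the hub rigidly and overtightens. A red mark on the hub, hidden under the lever until then, shows beside it after the click.
- vial_a: Small vial with a blue cap, 24 mm diameter, 45 mm high, standing in the crate near its +x end. A bystander. Origin: centre of the underside.
- vial_b: Small vial with a green cap, 24 mm diameter, 45 mm high, standing in the crate near its +x end. A bystander. Origin: centre of the underside.
- reagent: White reagent jar 60 mm diameter, 110 mm high, at the back of the bench. A bystander. Origin: centre of the underside.
- tip_box: Box of yellow pipette tips 120 x 85 x 63 mm, at the back. A bystander. Origin: centre of the underside.
- green_rack: Green tube rack 100 x 200 x 28 mm on the right of the bench. A bystander. Origin: centre of the underside.
- beaker: Glass beaker 70 mm diameter, 90 mm high, on the right. A bystander. Origin: centre of the underside.
Mind the look-alikes: they are no part of the job. Of the things like the orange_column, leave any that is pink; of the rest the larger one is meant.

How it is judged (in metres and radians):
On the way, in this order (a step that is already met when the one before it is completed fails the run):
1. the orange column lies level on both saddles, between the jaws, let go, the clutch not yet clicked (x of orange_column in the frame of bed between -0.02 and 0.02 m and z of orange_column in the frame of bed between -0.006 and 0.006 m and angle between the z axis of orange_column and the z axis of clamp, either way round below 0.08 rad and y of orange_column in the frame of bed between -0.014 and 0.014 m and contact force between the fingers and orange_column below 0.1 N and value of joint lever below 0.06 rad and contact force between jaw and orange_column below 4 N), for 0.2 s.
2. the lever clicks over with the column held between the jaws (x of orange_column in the frame of bed between -0.02 and 0.02 m and z of orange_column in the frame of bed between -0.006 and 0.006 m and angle between the z axis of orange_column and the z axis of clamp, either way round below 0.08 rad and value of joint lever above 0.22 rad and contact force between jaw and orange_column above 5 N), for 0.1 s.
At the end, for the whole second after the job is handed in: The orange column lies level on both saddles (within 20 mm of their middle along x, underside within 6 mm of the saddle tops), pressed with more than 5 N against the fixed jaw by the sliding jaw, released and at rest; the lever has clicked over (joint lever above 0.22) (all of step 2 and y of orange_column in the frame of bed between 0.006 and 0.018 m and contact force between the fingers and orange_column below 0.1 N and value of joint hub above 1.15 rad and linear speed of orange_column below 0.01 m/s); the robot touches nothing.
It fails at once if the clamp is overtightened: the jaw presses the column with more than 50 N (contact force between jaw and orange_column above 50 N).
It fails at once if the blue or the green column or a vial is shifted by more than 50 mm (distance of any of blue_column, green_column, vial_a, vial_b from where it was at the start of the episode above 0.05 m).
It fails at once if a bystander on the bench is moved by more than 30 mm (distance of any of reagent, tip_box, green_rack, beaker from where it was at the start of the episode above 0.03 m).
It also fails if it takes over 58 s, if anything falls off the work surface, if the arm or the gripper's body presses on something with over 40 N, if the wrist force passes 120 N, or if a joint passes its speed limit or range.

## Working session

There is one attempt and no reset: what is moved stays moved. The work goes in short steps, Python scripts to look and compute and a tool call to move; the robot and the scene stay as the last step left them, time stands still between calls to the robot, and variables do not carry over. Pictures are saved under pics/ and viewed, at most 13 in all, crops included, and the job is handed in when it is done.

Besides the shell and the picture viewer there is one more tool, called as a command line: name --pt "numbers of a row" for each row, then --argument value for the rest. move_arm: Moves the arm, as the interface text tells. Its arguments: {"type":"object","properties":{"rows":{"type":"array","items":{"type":"array","items":{"type":"number"}}}},"required":["rows"]}

```bash
mkdir -p pics
cat > h.py <<'E'
import numpy as np, cv2
from scipy.spatial.transform import Rotation as R
from workcell import get_obs, optics, close_job, spotter, ctrl
def cal(n):
    c=optics.calibration(n); o=np.array(c["orientation"],float)
    return np.array(c["camera_matrix"]),np.array(c["xyz"],float),(R.from_rotvec(o).as_matrix() if o.size==3 else o.reshape(3,3))
def ray(n,p,z,c=None):
    K,t,r=c or cal(n); d=r@np.linalg.solve(K,[p[0],p[1],1.]); return t+d*(z-t[2])/d[2]
def proj(n,P,c=None):
    K,t,r=c or cal(n); q=K@(r.T@(np.array(P,float)-t)); return q[:2]/q[2]
E
python3 - <<'E'
from h import *
for n in ("top","side"):
    im=optics.get_image(n); cv2.imwrite(f"pics/{n}0.png",im); print(n,[np.round(x,3).tolist() for x in cal(n)])
im=np.vstack([cv2.imread("pics/top0.png"),cv2.imread("pics/side0.png")])
cv2.imwrite("pics/top0b.png",cv2.resize(cv2.imread("pics/top0.png"),(800,600)));cv2.imwrite("pics/side0b.png",cv2.resize(cv2.imread("pics/side0.png"),(800,600)))
print(get_obs(), ctrl.grip_point_offset)
E
```

```text
top [[[408.853, 0.0, 259.966], [0.0, 408.853, 193.003], [0.0, 0.0, 1.0]], [336.197, -15.277, 1590.616], [[0.014, -0.991, 0.135], [-1.0, -0.012, 0.012], [-0.01, -0.136, -0.991]]]
side [[[377.272, 0.0, 259.298], [0.0, 377.272, 198.018], [0.0, 0.0, 1.0]], [460.987, 914.318, 1041.385], [[-0.993, -0.094, 0.072], [-0.117, 0.71, -0.695], [0.014, -0.698, -0.716]]]
{'t': 0.1, 'qpos': array([ 1.28702020e+00,  4.23773295e-01,  1.63061821e+00, -6.13601049e-06,
        1.08859207e+00, -1.90062558e-02]), 'qvel': array([ 2.51242116e-03, -8.73701837e-04, -1.14247614e-03,  1.88176446e-03,
        6.07711366e-05,  5.82258913e-04]), 'joint_torque': array([-1.69495377e-05, -5.45617175e+01, -2.74324894e+01,  6.45371061e-02,
        1.88167824e-02, -1.21672809e-05]), 'ee_pos': array([163.39287294, 602.73821389, 221.97206625]), 'orientation': array([-4.14654270e-01, -3.11390066e+00,  2.16101573e-03]), 'ft_force': array([-0.33756816,  0.09694175, -0.39129787]), 'moment': array([ 0.02342136, -0.00619855,  0.00330468]), 'grasp_force': 0.0, 'width': 88.01683877193157} 18.700000000000003
```

View pics/top0b.png

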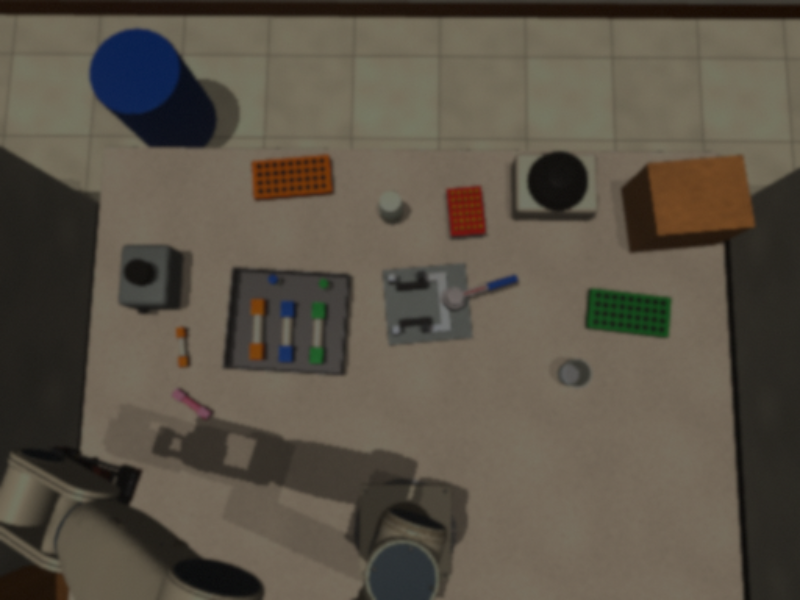

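View pics/side0b.png

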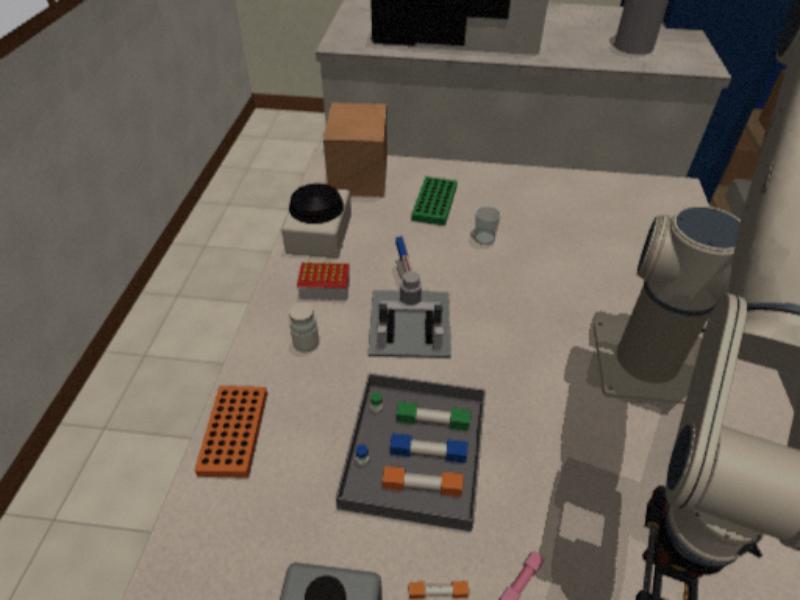

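The large orange-capped column is in the crate at (257,330) in the 800-px top view. The small orange one at (182,347) and the pink one at (190,402) are look-alikes lying outside the crate. The clamp is at about (427,305), and the lever runs from the hub at (455,297) to its end at (517,280).

Run:
```python
from h import *
im=cv2.imread("pics/top0.png"); s=512/800
cr=im[160:260,90:345]; cv2.imwrite("pics/crop1.png",cv2.resize(cr,(765,300),interpolation=cv2.INTER_CUBIC))
hsv=cv2.cvtColor(im,cv2.COLOR_BGR2HSV)
def blobs(lo,hi,z,box):
    m=cv2.inRange(hsv,lo,hi); n,l,st,c=cv2.connectedComponentsWithStats(m)
    for i in range(1,n):
        if st[i,4]>8 and box[0]<c[i][0]<box[2] and box[1]<c[i][1]<box[3]: print(c[i].round(1),st[i].tolist(),ray("top",c[i],z)[:2].round(1))
print("orange");blobs((5,130,60),(20,255,255),36,(100,160,220,260))
print("blue");blobs((105,110,40),(125,255,255),36,(140,160,350,260))
for l in ("clamp","hub","lever","orange_column","jaw"):
    for d in spotter.regions_of("top",l)[:3]:
        p=d["point"];r=d["region"]; ys,xs=np.nonzero(r); print(l,round(d["conf"],2),np.round(p,1),r.sum(),xs.min(),xs.max(),ys.min(),ys.max(),ray("top",p,40)[:2].round(1))
```

```text
orange
[164.3 195.7] [160, 191, 10, 11, 96] [533.6 370.3]
[115.5 212.3] [113, 209, 6, 7, 38] [467.3 554.6]
[163.5 224.5] [159, 219, 10, 12, 100] [423.1 368.3]
[117. 231.] [114, 228, 7, 7, 45] [396.2 544.5]
blue
[174.3 178.3] [172, 176, 6, 6, 26] [601.8 334.5]
[320.9 180.6] [313, 177, 17, 8, 65] [ 599.8 -231.1]
[184.  197.2] [180, 193, 9, 10, 81] [528.8 294.4]
[182.8 226.3] [179, 222, 9, 10, 84] [417.2 294.5]
clamp 0.58 [276.4 191. ] 2866 243 329 169 220 [556.6 -60. ]
hub 0.59 [297.5 189.6] 374 283 330 176 198 [ 563.  -140.7]
lever 0.68 [299.8 185.1] 269 285 329 177 195 [ 580.5 -149.5]
orange_column 0.77 [163.1 212.8] 353 159 170 192 230 [467.4 371. ]
orange_column 0.66 [121.2 259.8] 139 111 134 250 268 [288.5 520.7]
orange_column 0.57 [117.9 221.1] 139 112 120 210 234 [433.6 541.9]
jaw 0.66 [280.3 196.5] 315 267 287 175 212 [535.6 -75.1]
```

View pics/crop1.png

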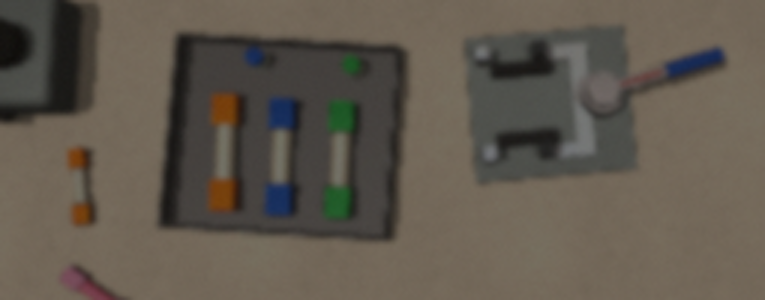

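Confirmed: the crate column spans 110 mm between its cap centres, as specified, so it is the larger, non-pink one. Its middle is at (478, 369), yaw about 1°. Next I go above it.

move_arm --pt "0 0 0 -8.1 58" --pt "0 0 0 -8.1 58" --pt "-3.9 -3 0 0 58" --pt "-3.9 -3 0 0 58" --pt "-3.9 -3 0 0 58" --pt "-3.9 -3 0 0 58" --pt "-3.9 -3 0 0 58" --pt "-3.9 -3 0 0 58" --pt "-3.9 -3 0 0 58" --pt "-3.9 -3 0 0 58"

```text
t: 1.6
ee_pos: [481.1, 367.8, 222.8]
orientation: [-0.028, 3.141, 0.0]
ft_force: [1.0, -0.3, 0.7]
width: 50.9
grasp_force: 0.0
```

```bash
cat >> h.py <<'E'
def togo(P,yaw=None):
    "tool-frame shift in cm and turn in deg to world target P and tool-y heading yaw(deg)"
    o=get_obs(); r=R.from_rotvec(o["orientation"]); y=r.as_matrix()[:,1]; a=np.degrees(np.arctan2(y[1],y[0]))
    if yaw is None: yaw=a
    c,s=np.cos(np.radians(yaw)),np.sin(np.radians(yaw)); d=np.array(P)-o["ee_pos"]
    X=np.array([-s,c,0]);Y=np.array([c,s,0])
    print("t",round(o["t"],2),"pos",o["ee_pos"].round(1),"yaw",a.round(2),"turn",round(a-yaw,2),"shift(after turn)",(np.array([d@X,d@Y,-d[2]])/10).round(2),"w",round(o["width"],1),"F",o["ft_force"].round(1))
E
python3 - <<'E'
from h import *
im=optics.get_image("wrist"); c=cal("wrist"); cv2.imwrite("pics/w1.png",im)
print([x.round(3).tolist() for x in c])
hsv=cv2.cvtColor(im,cv2.COLOR_BGR2HSV)
m=cv2.inRange(hsv,(5,130,60),(20,255,255)); n,l,st,ce=cv2.connectedComponentsWithStats(m)
for i in range(1,n):
    if st[i,4]>80: print(ce[i].round(1),st[i].tolist(),ray("wrist",ce[i],36,c).round(1))
togo([478.4,369.3,100],91)
E
```

```text
[[[305.567, 0.0, 253.258], [0.0, 305.567, 185.487], [0.0, 0.0, 1.0]], [413.54, 364.616, 385.121], [[-0.017, 0.964, 0.267], [1.0, 0.016, 0.004], [-0.0, 0.267, -0.964]]]
[411.6  95.4] [400, 84, 24, 24, 517] [404.9 538.   36. ]
[254.  115.5] [240, 98, 29, 37, 1033] [429.3 365.7  36. ]
[410.7 156.8] [400, 147, 23, 21, 431] [472.9 547.6  36. ]
[253.5 208. ] [241, 190, 26, 34, 801] [538.5 367.   36. ]
[145.1 296.2] [136, 265, 24, 63, 604] [664.1 226.2  36. ]
[361.7 294.6] [348, 268, 23, 59, 441] [656.8 511.3  36. ]
[431.2 351.4] [368, 343, 126, 17, 1722] [746.4 618.5  36. ]
[150.2 354.5] [143, 350, 18, 10, 108] [758.3 226.1  36. ]
[250.8 355.4] [170, 351, 162, 9, 1103] [757.4 366.9  36. ]
t 1.65 pos [485.2 364.8 222.9] yaw 90.91 turn -0.09 shift(after turn) [ 0.67  0.46 12.29] w 51.1 F [ 2.1 -1.1 -0.1]
```

View pics/w1.png

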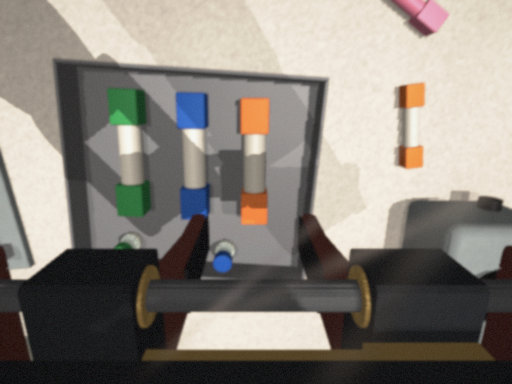

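The wrist view shows the orange column at (254,160), between the fingers, with the blue column about 60 px to its left. It agrees with the top view to within 5 mm, so I descend and check.

move_arm --pt "0.2 0.3 3 0 58" --pt "0.2 0 3 0 58" --pt "0 0 3 0 58" --pt "0 0 3 0 58" --pt "0 0 0 0 58" --pt "0 0 0 0 58"

```text
t: 2.4
ee_pos: [476.2, 372.3, 103.6]
orientation: [-0.028, 3.141, 0.001]
ft_force: [0.0, -0.4, 0.8]
width: 50.9
grasp_force: 0.0
```

Run:
```python
from h import *
togo([481,367.5,7],91)
im=optics.get_image("wrist"); c=cal("wrist"); cv2.imwrite("pics/w2.png",im)
hsv=cv2.cvtColor(im,cv2.COLOR_BGR2HSV)
m=cv2.inRange(hsv,(5,130,60),(20,255,255)); n,l,st,ce=cv2.connectedComponentsWithStats(m)
for i in range(1,n):
    if st[i,4]>300: print(ce[i].round(1),st[i].tolist(),ray("wrist",ce[i],36,c).round(1))
```

```text
t 2.4 pos [476.2 372.3 103.6] yaw 91.03 turn 0.03 shift(after turn) [-0.47 -0.48  9.66] w 50.9 F [ 0.  -0.4  0.8]
[481.1  97. ] [459, 79, 45, 37, 1393] [399.  537.4  36. ]
[249.7 127.2] [228, 101, 44, 54, 2276] [423.7 369.9  36. ]
[477.5 184.3] [456, 169, 39, 33, 865] [464.3 548.7  36. ]
[249.5 257.7] [230, 227, 39, 54, 1640] [531.2 371.4  36. ]
[144.9 297.1] [136, 265, 24, 63, 610] [570.7 281.2  36. ]
[361.6 296.3] [348, 267, 24, 60, 495] [566.7 469.4  36. ]
[344. 353.] [143, 343, 351, 18, 3533] [627.1 460.1  36. ]
```

move_arm --pt "-0.1 -0.2 3 0 58" --pt "0 0 3 0 58" --pt "0 0 2.5 0 58" --pt "0 0 1.0 0 58" --pt "0 0 0 0 58" --pt "0 0 0 0 0" --pt "0 0 0 0 0" --pt "0 0 0 0 0" --pt "0 0 0 0 0" --pt "0 0 0 0 0"

```text
t: 3.7
ee_pos: [477.2, 370.1, 8.4]
orientation: [-0.028, 3.141, 0.001]
ft_force: [-0.8, 0.1, 5.4]
width: 25.3
grasp_force: 30.0
```

move_arm --pt "0 0 -3 0 0" --pt "0 0 -6 0 0" --pt "0 0 -6 0 0" --pt "0 -3 -3 0 0" --pt "0 -5 0 0 0" --pt "0 -5 0 0 0" --pt "0 -5 0 0 0" --pt "0 -5 0 0 0" --pt "0 -5 0 0 0" --pt "0 -5 0 0 0"

```text
t: 4.95
ee_pos: [482.2, 38.3, 187.5]
orientation: [0.029, -3.141, 0.0]
ft_force: [1.0, 0.2, -1.5]
width: 25.3
grasp_force: 30.0
```

move_arm --pt "0 -3 0 0 0" --pt "0 0 0 0 0" --pt "0 0 0 0 0"

```text
t: 5.32
ee_pos: [483.1, 10.3, 187.6]
orientation: [0.028, -3.141, -0.0]
ft_force: [0.4, -0.5, -2.0]
width: 25.5
grasp_force: 30.0
```

Run:
```python
from h import *
togo([500,-30,180],91)
im=optics.get_image("wrist"); c=cal("wrist"); cv2.imwrite("pics/w3.png",im); cv2.imwrite("pics/w3b.png",cv2.resize(im,(800,600)))
np.savez("c3.npz",K=c[0],t=c[1],r=c[2])
im=optics.get_image("top");cv2.imwrite("pics/top3.png",im)
```

```text
t 5.33 pos [483.1  10.3 187.6] yaw 91.01 turn 0.01 shift(after turn) [-1.62 -4.06  0.76] w 25.5 F [ 0.4 -0.5 -2. ]
```

View pics/w3b.png

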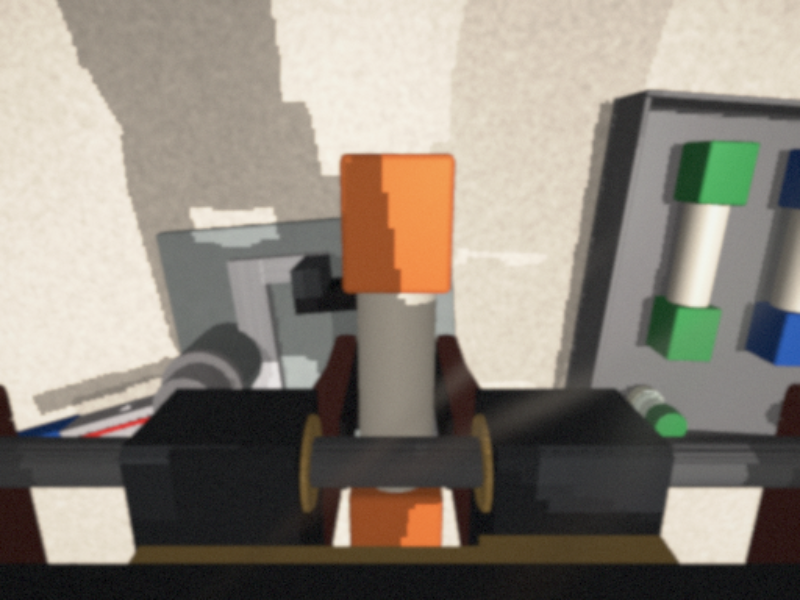

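The wrist view shows the column held level, with the clamp partly hidden behind it: its -x,-y plate corner is at (159,232) and a -x saddle end and jaw post are near (315,285). I'll fit the plate using the first top view and this corner.

Run:
```python
from h import *
C=cal("top"); px=lambda p:(p[0]/3+90-1/3,p[1]/3+160-1/3)
cor={"+x+y":(466,38),"+x-y":(624,27),"-x-y":(637,167),"-x+y":(477,183)}
W={k:ray("top",px(v),12,C)[:2] for k,v in cor.items()}
for k,v in W.items(): print(k,v.round(1))
d=np.load("c3.npz");c3=(d["K"],d["t"],d["r"])
print("wrist corner",ray("wrist",(159/1.5625,232/1.5625),12,c3).round(1),"edge pt",ray("wrist",(340/1.5625,219/1.5625),12,c3).round(1))
# rigid fit, local coords
L=np.array([[95,60],[95,-150],[-95,-150],[-95,60]],float);P=np.array([W[k] for k in cor])
lc,pc=L.mean(0),P.mean(0);U,S,V=np.linalg.svd((L-lc).T@(P-pc));r=V.T@U.T
o=pc-r@lc;print("origin",o.round(1),"yaw",np.degrees(np.arctan2(r[1,0],r[0,0])).round(2),"res",(P-(L@r.T+o)).round(1).tolist())
piv=o+r@[0,-110];print("pivot",piv.round(1),"bed px",proj("top",[*o,45],C).round(1))
print("hub top ray z=84/100",ray("top",px((603,93)),84,C).round(1),ray("top",px((603,93)),100,C).round(1))
im=cv2.imread("pics/top0.png");hsv=cv2.cvtColor(im,cv2.COLOR_BGR2HSV)
m=cv2.inRange(hsv,(105,110,40),(125,255,255));m[:,:305]=0;m[:,345:]=0;m[:160]=0;m[230:]=0
q=np.argwhere(m)[:,::-1];w=np.array([ray("top",p,96,C)[:2] for p in q.astype(float)])
ce=w.mean(0);v=ce-piv;print("sleeve centre",ce.round(1),"dist",np.linalg.norm(v).round(1),"lever dir deg",np.degrees(np.arctan2(v[1],v[0])).round(1),"extent",w.min(0).round(),w.max(0).round())
```

```text
+x+y [633.1  63. ]
+x-y [ 650.1 -143.6]
-x-y [ 466.8 -160.5]
-x+y [443.6  45.3]
wrist corner [ 465.1 -156.7   12. ] edge pt [453.4 -28.1  12. ]
origin [544.1  -4.1] yaw 5.45 res [[0.1, -1.6], [-2.8, 0.9], [3.0, 2.0], [-0.3, -1.2]]
pivot [ 554.6 -113.6] bed px [261.8 193.9]
hub top ray z=84/100 [ 552.2 -111.8   84. ] [ 549.9 -110.8  100. ]
sleeve centre [ 589.7 -222.8] dist 114.6 lever dir deg -72.2 extent [ 576. -253.] [ 603. -193.]
```

The corners fit to 3 mm and agree with the wrist corner. The pivot, hub and sleeve distances also match the given sizes. The clamp is at (544,-4) with yaw 5.4°, and the lever heading is -72°. I move above the bed.

move_arm --pt "0 0 0 -4.5 0" --pt "-3 -0.9 0 0 0" --pt "-2.9 -0.9 2 0 0" --pt "0 0 3 0 0" --pt "0 0 3 0 0" --pt "0 0 0 0 0" --pt "0 0 0 0 0"

```text
t: 6.3
ee_pos: [544.2, -1.8, 108.4]
orientation: [-0.153, 3.137, -0.0]
ft_force: [-1.5, 0.2, -1.9]
width: 25.3
grasp_force: 30.0
```

Run:
```python
from h import *
togo([543.9,-1.6,50],95.5)
im=optics.get_image("side"); cr=im[170:240,220:300]; cv2.imwrite("pics/s4.png",cv2.resize(cr,(640,560),interpolation=cv2.INTER_CUBIC))
im=optics.get_image("wrist");cv2.imwrite("pics/w4.png",im)
```

```text
t 6.3 pos [544.2  -1.8 108.4] yaw 95.59 turn 0.09 shift(after turn) [0.03 0.02 5.84] w 25.3 F [-1.5  0.2 -1.9]
```

View pics/s4.png

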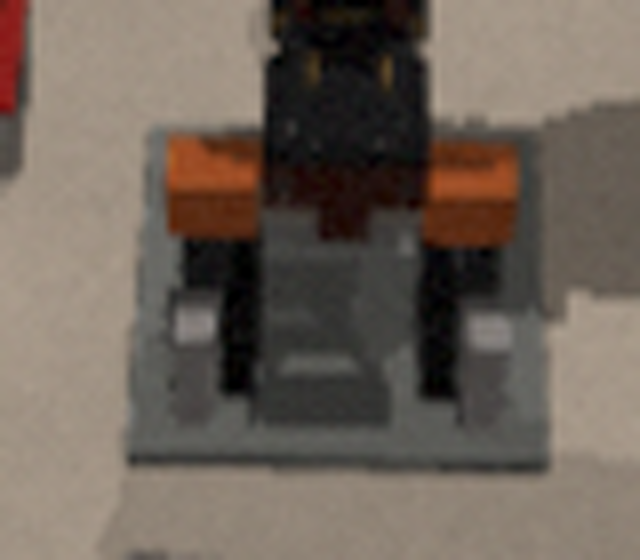

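View pics/w4.png

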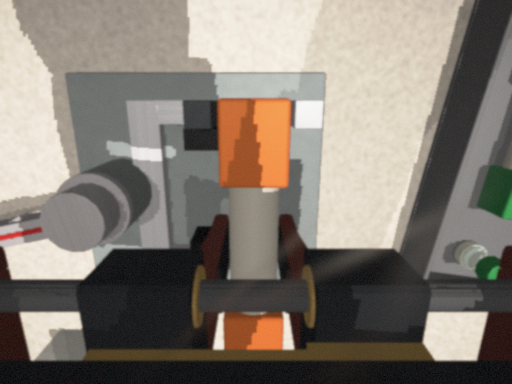

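In the side crop the column spans 168–517 (centre 342), and the posts are at 195 and 488 (centre 341). In the wrist view the jaw faces are at columns 217 and 295 (middle 256) and the column is at 254. It is centred, so I lower it.

move_arm --pt "0 0 2.5 0 0" --pt "0 0 2 0 0" --pt "0 0 1 0 0" --pt "0 0 0.2 0 0" --pt "0 0 0 0 0" --pt "0 0 0 0 0"

```text
t: 7.15
ee_pos: [544.3, -2.4, 51.4]
orientation: [-0.151, 3.137, -0.0]
ft_force: [0.2, 0.2, -2.3]
width: 25.2
grasp_force: 30.0
```

move_arm --pt "0 0 0.1 0 0" --pt "0 0 0.1 0 0" --pt "0 0 0 0 0" --pt "0 0 0 0 0"

```text
t: 7.65
ee_pos: [543.9, -2.4, 49.4]
orientation: [-0.152, 3.137, -0.0]
ft_force: [-2.1, -1.4, 5.5]
width: 25.3
grasp_force: 30.0
```

It is in contact with the saddles (+8 N). I release and lift.

move_arm --pt "0 0 0 0 55" --pt "0 0 0 0 55" --pt "0 0 0 0 55" --pt "0 0 0 0 55" --pt "0 0 0 0 55" --pt "0 0 -3 0 55" --pt "0 0 -4 0 55" --pt "0 0 -5 0 55" --pt "0 0 -5 0 55" --pt "0 0 0 0 55"

```text
t: 8.9
ee_pos: [546.2, -2.4, 222.7]
orientation: [-0.151, 3.13, -0.001]
ft_force: [-0.2, -1.0, -0.6]
width: 48.3
grasp_force: 0.0
```

Run:
```python
from h import *
togo([544,-2,219])
im=optics.get_image("wrist"); c=cal("wrist"); a=cv2.resize(im,(683,512))
s=optics.get_image("side")[150:240,220:300]; b=cv2.resize(s,(455,512),interpolation=cv2.INTER_CUBIC)
o=np.hstack([a,b]); cv2.imwrite("pics/w5.png",cv2.resize(o,(800,int(512*800/o.shape[1]))))
hsv=cv2.cvtColor(im,cv2.COLOR_BGR2HSV)
m=cv2.inRange(hsv,(5,130,60),(20,255,255)); n,l,st,ce=cv2.connectedComponentsWithStats(m)
for i in range(1,n):
    if st[i,4]>300: print(ce[i].round(1),st[i].tolist(),ray("wrist",ce[i],77,c).round(1))
```

```text
t 8.9 pos [546.2  -2.4 222.7] yaw 95.53 turn 0.0 shift(after turn) [0.22 0.07 0.37] w 48.3 F [-0.2 -1.  -0.6]
[253.7 116.6] [237, 97, 34, 41, 1325] [488.3  -6.5  77. ]
[253.4 218.6] [238, 196, 32, 41, 1010] [594.4   3.6  77. ]
[150.2 296.7] [142, 265, 23, 63, 602] [ 702.1 -105.6   77. ]
[356.7 298.3] [344, 269, 22, 59, 451] [681.  132.1  77. ]
[425.5 351.5] [363, 343, 124, 17, 1671] [747.1 230.1  77. ]
[253.5 355.2] [170, 349, 170, 12, 1183] [773.   21.2  77. ]
```

View pics/w5.png

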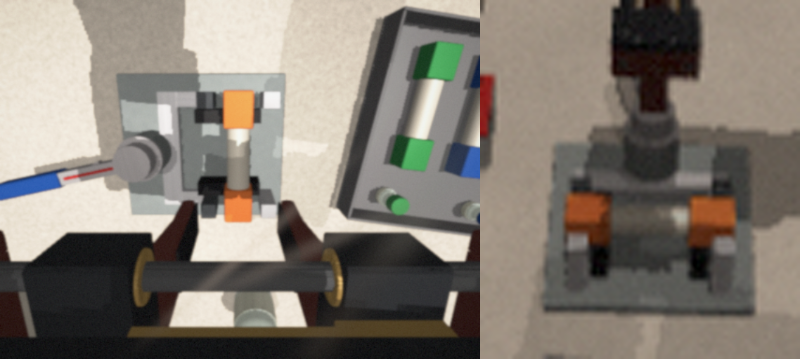

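The column lies level in the bed at (541,-1.5), let go. In the wrist view the lever runs from the hub (140,158) to its blue end at the left. I now go behind the lever with the fingers shut.

move_arm --pt "0 0 0 -6.3 0" --pt "0 0 0 -6.2 0" --pt "-0.1 -4.5 0 0 0" --pt "-0.1 -4.5 0 0 0" --pt "-0.1 -4.6 0 0 0" --pt "-0.1 -4.6 0 0 0" --pt "0 -4.5 0 0 0" --pt "0 0 4 0 0" --pt "0 0 3 0 0" --pt "0 0 0 0 0"

```text
t: 10.25
ee_pos: [614.8, -216.1, 144.1]
orientation: [0.491, -3.095, -0.007]
ft_force: [-1.1, 0.2, 0.2]
width: 0.3
grasp_force: 0.0
```

move_arm --pt "0 0 0 0 0"

```text
t: 10.38
ee_pos: [617.8, -216.9, 148.5]
orientation: [0.492, -3.102, -0.001]
ft_force: [0.3, 0.1, 1.2]
width: 0.4
grasp_force: 0.0
```

```bash
cat >> h.py <<'E'
PIV=np.array([553.5,-112.5])
def lev(name="wrist"):
    im=optics.get_image(name);c=cal(name);hsv=cv2.cvtColor(im,cv2.COLOR_BGR2HSV)
    m=cv2.inRange(hsv,(105,110,40),(125,255,255));n,l,st,ce=cv2.connectedComponentsWithStats(m)
    for i in range(1,n):
        if st[i,4]>40:
            q=np.argwhere(l==i)[:,::-1].astype(float);w=np.array([ray(name,p,96,c)[:2] for p in q]);v=w-PIV;ctr=w.mean(0)
            if np.linalg.norm(ctr-PIV)>170: continue
            u=np.linalg.svd(w-ctr)[2][0] if len(w)<4000 else np.linalg.eigh(np.cov(w.T))[1][:,1]
            d=np.linalg.norm(v,axis=1);a=np.degrees(np.arctan2(*(ctr-PIV)[::-1]))
            print(name,"blob",st[i].tolist(),"ctr",ctr.round(1),"r",d.min().round(),d.max().round(),"heading",a.round(1),"axis",(np.degrees(np.arctan2(u[1],u[0]))).round(1))
    return im
E
python3 - <<'E'
from h import *
im=lev(); cv2.imwrite("pics/w6.png",im)
togo([620.1,-217,72],108)
E
```

```text
wrist blob [204, 151, 102, 26, 2576] ctr [ 591.2 -224.6] r 82.0 155.0 heading -71.4 axis 108.4
t 10.43 pos [ 618.3 -217.   149.4] yaw 108.04 turn 0.04 shift(after turn) [-0.17 -0.05  7.74] w 0.4 F [ 0.2 -0.1 -0.3]
```

View pics/w6.png

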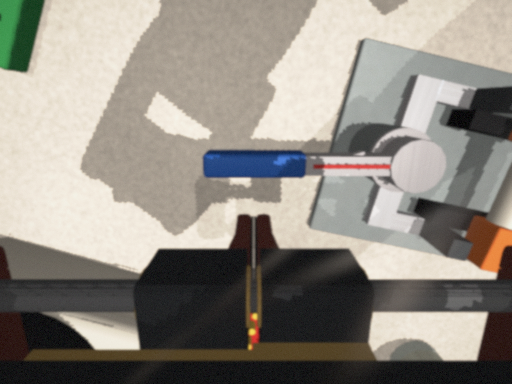

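The wrist view shows the sleeve at (204–306, 151–177), level in the picture, with r 82–155 mm and heading -71.5°. The shut fingers at (253,225) stand behind its far side. I descend, then start pushing.

move_arm --pt "-0.2 0 3 0 0" --pt "0 0 3 0 0" --pt "0 0 1.7 0 0" --pt "0 0 0 0 0" --pt "0.5 0 0 0 0" --pt "0.4 0 0 0 0" --pt "0 0 0 0 0"

```text
t: 11.3
ee_pos: [611.3, -219.5, 72.6]
orientation: [-0.491, 3.102, -0.001]
ft_force: [-0.2, 1.2, -0.1]
width: -0.0
grasp_force: 0.0
```

Run:
```python
from h import *
lev(); togo([620.1,-217,72],108)
# arc rows: per-row tool shift for turn d (deg) with tool centre at (r=120 along +-y, 19 behind)
for d in (4,5,3,2):
    a=np.radians(d); 
    # lever frame: e_t (tool x, forward), e_r outward = -tool y. centre c=120 e_r-19 e_t ; rotate cw by a: e_r->cos e_r+ sin e_t, e_t->cos e_t - sin e_r
    dx=120*np.sin(a)-19*(np.cos(a)-1); dr=120*(np.cos(a)-1)+19*np.sin(a)
    print(d,"before-turn axes dx,dy cm",round(dx/10,3),round(-dr/10,3))
```

```text
wrist blob [180, 185, 152, 43, 6199] ctr [ 589.1 -224.9] r 82.0 154.0 heading -72.4 axis 107.9
t 11.35 pos [ 611.2 -219.4   72.4] yaw 108.01 turn 0.01 shift(after turn) [-0.92 -0.04  0.04] w 0.4 F [0.5 0.3 0.1]
4 before-turn axes dx,dy cm 0.842 -0.103
5 before-turn axes dx,dy cm 1.053 -0.12
3 before-turn axes dx,dy cm 0.631 -0.083
2 before-turn axes dx,dy cm 0.42 -0.059
```

move_arm --pt "0.84 -0.1 0 4 0" --pt "0.84 -0.1 0 4 0" --pt "0.84 -0.1 0 4 0" --pt "0.84 -0.1 0 4 0" --pt "0.84 -0.1 0 4 0" --pt "0 0 0 0 0"

```text
t: 12.1
ee_pos: [571.6, -231.9, 72.4]
orientation: [0.053, 3.139, -0.002]
ft_force: [1.9, -1.3, 0.9]
width: 0.8
grasp_force: 1.1
```

```bash
cat >> h.py <<'E'
def rel():
    o=get_obs();m=R.from_rotvec(o["orientation"]).as_matrix();d=o["ee_pos"][:2]-PIV;x=m[:2,0];y=m[:2,1]
    print("radial",(-d@y).round(1),"behind",(-d@x).round(1),"lever heading if touching",(np.degrees(np.arctan2(-y[1],-y[0]))).round(1),"push force (tool x)",(-o["ft_force"][:2]@x).round(1),"t",round(o["t"],2),"z",o["ee_pos"][2].round(1))
E
python3 - <<'E'
from h import *
lev(); rel()
E
```

```text
wrist blob [179, 185, 152, 44, 6273] ctr [ 548.7 -229.4] r 81.0 153.0 heading -92.3 axis 88.1
radial 118.6 behind 22.0 lever heading if touching -91.9 push force (tool x) 2.3 t 12.15 z 72.3
```

move_arm --pt "0.84 -0.1 0 4 0" --pt "0.84 -0.1 0 4 0" --pt "0.84 -0.1 0 4 0" --pt "0.84 -0.1 0 4 0" --pt "0.84 -0.1 0 4 0" --pt "0 0 0 0 0"

```text
t: 12.9
ee_pos: [529.3, -229.6, 72.2]
orientation: [0.597, 3.083, -0.001]
ft_force: [2.0, -2.3, 1.0]
width: 0.5
grasp_force: 1.3
```

Run:
```python
from h import *
im=lev(); rel()
m=cv2.inRange(cv2.cvtColor(im,cv2.COLOR_BGR2HSV),(5,130,60),(20,255,255)); n,l,st,ce=cv2.connectedComponentsWithStats(m);c=cal("wrist")
for i in range(1,n):
    if st[i,4]>200: print(ce[i].round(),ray("wrist",ce[i],77,c)[:2].round(1))
```

```text
wrist blob [178, 185, 152, 44, 6242] ctr [ 508.4 -219.3] r 80.0 152.0 heading -112.9 axis 67.7
radial 117.5 behind 21.2 lever heading if touching -111.9 push force (tool x) 2.5 t 12.95 z 72.1
[267. 352.] [ 607.8 -249.9]
[ 89. 355.] [ 567.9 -355. ]
```

Tracking well. Smaller steps from here.

move_arm --pt "0.63 -0.08 0 3 0" --pt "0.63 -0.08 0 3 0" --pt "0.63 -0.08 0 3 0" --pt "0 0 0 0 0"

```text
t: 13.45
ee_pos: [511.3, -223.7, 72.1]
orientation: [0.837, 3.027, -0.001]
ft_force: [1.9, -4.3, 1.8]
width: 0.4
grasp_force: 1.7
```

Run:
```python
from h import *
lev(); rel()
```

```text
wrist blob [178, 185, 152, 44, 6249] ctr [ 491.9 -210.4] r 80.0 152.0 heading -122.2 axis 58.6
radial 117.0 behind 20.9 lever heading if touching -120.9 push force (tool x) 3.0 t 13.5 z 72.0
```

move_arm --pt "0.42 -0.06 0 2 0" --pt "0.42 -0.06 0 2 0" --pt "0 0 0 0 0"

```text
t: 13.88
ee_pos: [503.5, -220.2, 72.0]
orientation: [0.943, 2.995, -0.001]
ft_force: [1.8, -4.1, 1.3]
width: -0.0
grasp_force: 2.1
```

Run:
```python
from h import *
lev(); rel()
```

```text
wrist blob [178, 185, 152, 44, 6252] ctr [ 485.  -205.6] r 79.0 152.0 heading -126.3 axis 54.6
radial 116.9 behind 20.7 lever heading if touching -124.9 push force (tool x) 4.9 t 13.93 z 72.0
```

move_arm --pt "0.42 -0.06 0 2 0" --pt "0.42 -0.06 0 2 0" --pt "0 0 0 0 0"

```text
t: 14.3
ee_pos: [495.9, -216.1, 71.9]
orientation: [1.047, 2.961, -0.0]
ft_force: [2.7, -4.9, 1.9]
width: 0.2
grasp_force: 2.2
```

Run:
```python
from h import *
lev(); rel()
```

```text
wrist blob [178, 185, 152, 44, 6247] ctr [ 478.4 -200.1] r 79.0 152.0 heading -130.6 axis 50.4
radial 116.8 behind 20.3 lever heading if touching -128.9 push force (tool x) 4.2 t 14.35 z 71.9
```

move_arm --pt "0.42 -0.06 0 2 0" --pt "0.42 -0.06 0 2 0" --pt "0 0 0 0 0"

```text
t: 14.72
ee_pos: [488.5, -211.4, 71.9]
orientation: [1.151, 2.923, -0.0]
ft_force: [2.1, -4.3, 2.9]
width: 0.4
grasp_force: 2.1
```

Run:
```python
from h import *
lev(); rel()
```

```text
wrist blob [178, 184, 152, 45, 6255] ctr [ 472.1 -194.2] r 79.0 152.0 heading -134.9 axis 46.1
radial 116.7 behind 19.9 lever heading if touching -133.0 push force (tool x) 3.9 t 14.78 z 71.9
```

move_arm --pt "0.42 -0.06 0 2 0" --pt "0.21 -0.03 0 1 0" --pt "0 0 0 0 0"

```text
t: 15.15
ee_pos: [483.5, -207.8, 71.9]
orientation: [1.227, 2.891, -0.0]
ft_force: [2.3, -2.9, 2.6]
width: 0.1
grasp_force: 2.4
```

Run:
```python
from h import *
lev(); rel()
```

```text
wrist blob [178, 185, 152, 44, 6250] ctr [ 467.9 -189.7] r 79.0 151.0 heading -137.9 axis -136.8
radial 116.6 behind 19.8 lever heading if touching -136.0 push force (tool x) 4.7 t 15.2 z 71.8
```

move_arm --pt "0.42 -0.06 0 2 0" --pt "0.21 -0.03 0 1 0" --pt "0 0 0 0 0"

```text
t: 15.58
ee_pos: [478.4, -203.7, 71.8]
orientation: [1.302, 2.858, 0.0]
ft_force: [3.0, -3.4, 2.7]
width: 0.3
grasp_force: 2.4
```

Run:
```python
from h import *
lev(); rel()
```

```text
wrist blob [178, 184, 152, 45, 6260] ctr [ 463.7 -184.8] r 79.0 151.0 heading -141.1 axis -140.0
radial 116.6 behind 19.6 lever heading if touching -139.0 push force (tool x) 4.7 t 15.62 z 71.8
```

move_arm --pt "0.42 -0.06 0 2 0" --pt "0.21 -0.03 0 1 0" --pt "0 0 0 0 0"

```text
t: 16.0
ee_pos: [474.1, -199.9, 71.9]
orientation: [1.376, 2.822, -0.0]
ft_force: [5.5, -4.6, 1.9]
width: 0.2
grasp_force: 3.3
```

Run:
```python
from h import *
lev(); rel()
```

```text
wrist blob [178, 185, 152, 44, 6253] ctr [ 460.4 -180.2] r 79.0 151.0 heading -144.0 axis -142.8
radial 116.4 behind 19.9 lever heading if touching -142.0 push force (tool x) 6.7 t 16.05 z 71.9
```

The force is rising, so the jaw has met the column.

move_arm --pt "0.21 -0.03 0 1 0" --pt "0.21 -0.03 0 1 0" --pt "0 0 0 0 0"

```text
t: 16.42
ee_pos: [470.0, -196.2, 71.6]
orientation: [-1.425, -2.799, -0.0]
ft_force: [2.3, -2.2, 1.1]
width: 0.4
grasp_force: 1.6
```

Run:
```python
from h import *
lev(); rel()
```

```text
wrist blob [178, 184, 153, 46, 6268] ctr [ 457.2 -175.7] r 79.0 151.0 heading -146.7 axis -145.4
radial 116.8 behind 18.6 lever heading if touching -144.0 push force (tool x) 1.8 t 16.48 z 71.6
```

move_arm --pt "0.21 -0.03 0 1 0" --pt "0.21 -0.03 0 1 0" --pt "0 0 0 0 0"

```text
t: 16.85
ee_pos: [465.8, -192.6, 71.1]
orientation: [-1.473, -2.771, 0.0]
ft_force: [-0.3, -1.0, -1.0]
width: 0.5
grasp_force: 0.0
```

Run:
```python
from h import *
lev(); rel()
```

```text
wrist blob [180, 173, 155, 52, 6286] ctr [ 452.5 -167.6] r 79.0 151.0 heading -151.4 axis -150.5
radial 117.4 behind 17.6 lever heading if touching -146.0 push force (tool x) 0.8 t 16.9 z 71.2
```

The force dropped to zero and the lever has moved ahead of the finger. I hold still and see whether it has snapped.

move_arm --pt "0 0 0 0 0" --pt "0 0 0 0 0"

```text
t: 17.15
ee_pos: [467.1, -193.3, 71.6]
orientation: [-1.474, -2.774, 0.0]
ft_force: [1.1, -0.2, -0.5]
width: 0.2
grasp_force: 0.0
```

Run:
```python
from h import *
im=lev(); rel(); cv2.imwrite("pics/w7.png",im)
```

```text
wrist blob [180, 137, 159, 66, 6204] ctr [ 446.8 -156.4] r 79.0 151.0 heading -157.6 axis -157.0
radial 116.8 behind 18.7 lever heading if touching -146.0 push force (tool x) -0.1 t 17.2 z 71.6
```

View pics/w7.png

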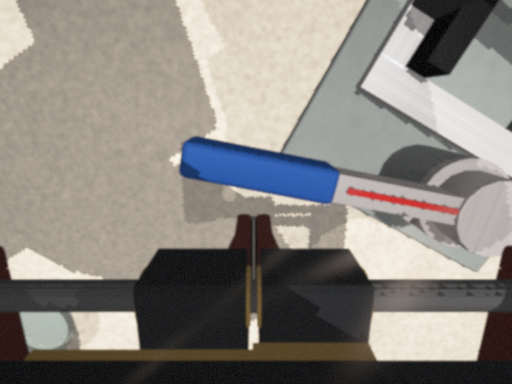

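The lever has snapped about 9° (0.16 rad) ahead of the finger, leaving a clear gap in the picture, so it has clicked. I back off and lift clear.

move_arm --pt "-1 0 0 0 0" --pt "-0.5 0 -2 0 0" --pt "0 0 -5 0 0" --pt "0 0 -5 0 0" --pt "0 0 -5 0 0" --pt "0 0 0 0 0" --pt "0 0 0 0 0"

```text
t: 18.08
ee_pos: [475.5, -206.1, 241.3]
orientation: [-1.474, -2.774, 0.0]
ft_force: [0.2, 0.2, -0.6]
width: -0.0
grasp_force: 0.0
```

Run:
```python
from h import *
lev(); rel(); s=optics.get_image("side"); lev("side")
hsv=cv2.cvtColor(s,cv2.COLOR_BGR2HSV);m=cv2.inRange(hsv,(5,130,60),(20,255,255));n,l,st,ce=cv2.connectedComponentsWithStats(m);c=cal("side")
for i in range(1,n):
    if st[i,4]>20 and 200<ce[i][0]<310 and 170<ce[i][1]<240: print(ce[i].round(1),ray("side",ce[i],70,c).round(1))
cv2.imwrite("pics/s8.png",cv2.resize(s[130:250,200:330],(780,560),interpolation=cv2.INTER_CUBIC))
```

```text
wrist blob [220, 105, 74, 30, 1253] ctr [ 447.3 -157. ] r 80.0 151.0 heading -157.3 axis 23.0
radial 117.2 behind 33.4 lever heading if touching -146.0 push force (tool x) 0.4 t 18.12 z 240.6
side blob [284, 169, 19, 9, 112] ctr [ 447.3 -149.3] r 77.0 151.0 heading -160.9 axis 26.9
[203.7 174.3] [ 783.6 -126.1   70. ]
[208.5 174. ] [ 765.8 -130.2   70. ]
[213.2 174.5] [ 747.7 -129.8   70. ]
[217.8 174.4] [ 730.1 -132.7   70. ]
[247.  205.8] [596.7  15.3  70. ]
[276.8 206.3] [492.2   4.2  70. ]
```

View pics/s8.png

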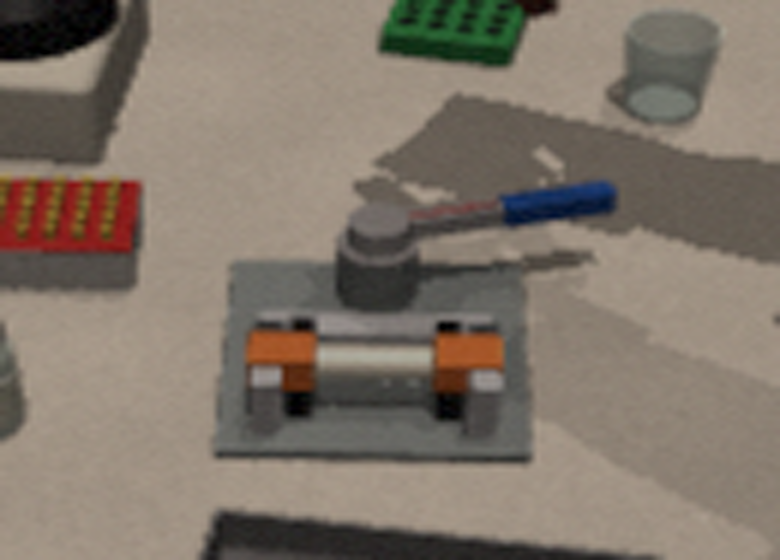

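The side view shows the column level against the fixed posts (caps at (280,358) and (470,365)), the lever clicked over, and the robot clear. I hand it in.

```bash
python3 -c "
from h import *
print(close_job())"
```

```text
the job is handed in; nothing more can be done
None
```

The orange column lies level in the clamp against the fixed jaw, the lever was stopped at its first click, and the job is handed in at about 18 s of the 58 s; no verdict came back, and I judged the click from the lever snapping 9° ahead and the push force dropping to zero, not from the red mark.

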